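Invert a culture dish over the rim of its carrier

ROBOT

A 6-joint arm with a two-finger parallel gripper is mounted at the origin on a cart in front of the work surface, level with it; the furniture and walls round the work are solid. World frame = base frame: x ahead of the robot, y to its left, z up, the work surface at z = 0. Lengths are in m, angles in rad, forces in N, time in s.
With the tool pointing down it reaches from about 0.325 to 0.925 m from the base axis. Payload 3.1 kg.
Tool frame: the origin (TCP) lies on the mounting face of the last link; the fingertips stand 173 mm ahead of it and the grasp point (between the pads) lies 155 mm ahead of it; z points along the fingers, y is the line along which they close (so a half turn about z gives the same grasp; the last joint's range is limited). The gripper opens to 85 mm and grips with 20 to 120 N. Pads are 22 mm wide; open, the fingers measure 114 mm over their backs; the gripper's body (76 mm by 85 mm) begins 54 mm behind the grasp point. The pads swing forward as they close: fully open they stand 13 mm farther back than shut.
Start: joints at [-1.236, 0.217, 1.613, -0, 1.311, -0.112], TCP at [0.27, -0.564, 0.405] pointing down, gripper open.
Joint ranges: [-2.75, 2.75], [-0.78, 2.1], [0.31, 2.55], [-1.13, 4.27], [0.13, 2.63], [-2.58, 2.58]. Speed limits (rad/s): [2.79, 2.79, 3.14, 3.14, 3.14, 3.14].

INTERFACE

Orientations are given as [roll, pitch, yaw] about the fixed x, y, z axes, in that order (R = Rz(yaw) Ry(pitch) Rx(roll)).
In Python, from cell import arm gives the robot as it stands.
- The arm moves only by the tool arm_command, never from a script. Its argument "steps" is a list of rows, each a list of 2 entries, a list of its own where there are three numbers: the shift along the tool's x, y, z in m, then the turn about the tool's z in rad. A call has 1 to 20 rows; each row is the pose to reach, as a shift and turn from the pose commanded when the call began, along the tool's axes at that moment; what a row does not reach only later rows make up. A row lasts 1/10 s, in which the tool goes at most 50 mm and 8.59 degrees, less where a joint would pass 70% of its speed; a pose out of reach is approached as far as the arm can. A call with a gripper value outside its range is refused whole. "grip" is the closure, from 0 (fully open) to 1 (shut), set as the call begins (left out, the last holds). The fingers move at their own pace and stop on an object; the grip force is fixed at half the most. Time passes only in rows, so rows that repeat a pose let the fingers close. It gives the time, the measured TCP pose, the force, the opening and the grip force at its end, in the units of the state.
- arm.observe(): the state, without advancing time (a new reading comes with each control period).
- arm.capture(name): name is "scene" or "side" or "wrist"; returns the picture (384x512x3 uint8, red, green, blue); there is no depth.
- arm.camera_info(name): a dict with "mtx" (3x3 intrinsics, pixels), "R" (3x3) and "t" (3): a world point X has camera coordinates R X + t; the wrist camera has in their place "tool_from_camera" (4x4, takes a point from camera to tool coordinates, whose origin is the TCP and whose axes are the flange's). Camera axes: x right, y down, z forward; pixel columns grow to the right and rows downward; lengths in m; the calibration is good to about 2 mm. A picture is of the moment at which its call begins: read the wrist's pose just before it. camera_info takes no time and is no camera call.
- arm.finish_job(): hands the job in; it is judged then, once.
The state is a dict: "time_s": time; "qpos": joint angles; "dq": joint speeds; "effort": joint torques, N m; "eef_pos": TCP position; "tool_rot": TCP orientation; "force": force on the tool from outside, world axes, zero at the start; "torque": the same for the moment, N m; "opening": finger opening in m; "grip_force": force on a finger pad.
Only numpy, scipy, OpenCV 4.12 (cv2) and the standard library are available. Lean on these libraries where they do the work, as an engineer would, in place of code of your own. Each camera call takes 0.05 s, during which the arm holds its last target. There are 200 camera calls.

TASK

Culture dishes go into the incubator upside down, and the last of the three still lies lid up on the bench. Do not pinch or lift it, only push it with the fingertips: push it flat across the bench up against the near rim of the aluminium carrier in front of the empty middle bay, tip it up on its edge and let it go over that rim into the bay; if it hangs on the rim, push it in until it lies upside down and flat on the floor of the middle bay. Push gently, and leave the two dishes in the outer bays, the tape roll and the marker where they are.

Things in the scene. Friction and masses are not known exactly. Their poses are not given: they have to be found in the camera images.
- tray: pale aluminium dish carrier with slots in its floor, fixed to the bench: open tray 80 mm deep (its x) x 232 mm wide (its y), wire loops 20 mm more at both ends. Origin: centre of its underside, on the bench; x points away from the robot into the tray (yaw within 0.2 rad), y along the row of three bays, z up. Floor top at z = 4 mm; walls 2 mm thick
- front_rim (a point): middle of the near rim, at its top, 12 mm above the bench and 39 mm before the tray's centre; axes as the tray's. The wall under it is 2 mm thick and upright, its rolled edge a bead 4 mm wide, so the rim's outer side is 2 mm nearer the robot than this point and its inner side 2 mm farther
- free_bay (a point): centre of the empty middle bay's floor, 4 mm above the bench. The bay is 76 mm deep and 74 mm wide between two dividers 3 mm thick whose tops are 8.5 mm above the bench; axes as the tray's
- dish: the dish to turn over: closed clear culture dish with yellow-brown agar, 60 mm across, 15 mm high, 20 to 45 g, lid sealed on: one solid piece. Starts lid up on the bench on the robot's side of the carrier, its centre 55 to 85 mm from the near rim. Origin: centre of the base's underside (blue ink cross); z points to the lid. Base 56 mm across for the lowest 4 mm, lid 60 mm above that
- dish_mid (a point): the centre of that dish, 7.5 mm from both flat faces; axes as the dish's, so z points up at the start and down once it is inverted
- dish_left: a like dish, 60 x 15 mm, already upside down and loose in the left outer bay (the tray's +y side); origin at the centre of its face on the tray floor, z up. To be left alone
- dish_right: a like dish already upside down and loose in the right outer bay (the tray's -y side); origin as for the left one. To be left alone
- tape_roll: roll of yellowish label tape, 62 mm across, 20 mm high, loose on the bench to the left; origin under its centre. To be left alone
- black_marker: white marker pen with a black cap, 12 x 135 x 14 mm, lying loose on the bench to the right; origin under its centre, its length along its y. To be left alone
Mind the look-alikes: they are no part of the job. What is shaped like the dish but pink, purple or red is not meant.

How it is judged:
On the way, in this order (a step that is already met when the one before it is completed fails the run):
1. the dish, lid up and flat on the bench, has been pushed up against the near rim in front of the middle bay (angle between dish_mid's own z axis and vertical below 0.15 rad and height (world z) of dish_mid below 0.012 m and x of dish_mid in the frame of tray between -0.075 and -0.066 m and y of dish_mid in the frame of tray between -0.02 and 0.02 m), for 0.1 s.
2. the dish is tipped up steeply on its edge at that rim (angle between dish_mid's own z axis and vertical between 1 and 2.1 rad and x of dish_mid in the frame of tray between -0.08 and -0.02 m).
At the end, for the whole second after the job is handed in: the dish lies upside down in the middle bay, flat on the tray floor (within 0.08 rad, its centre less than 13.5 mm above the bench), inside the bay's walls and dividers (centre within 11 mm of the bay's) and at rest (angle between dish_mid's own z axis and vertical above 3.06 rad and z of dish_mid in the frame of tray below 0.0135 m and x of dish_mid in the frame of tray between -0.011 and 0.011 m and y of dish_mid in the frame of tray between -0.011 and 0.011 m and linear speed of dish below 0.02 m/s); the robot touches nothing.
It fails at once if the dish is lifted: its centre rises above 50 mm (it reaches 43 mm when it stands on edge on top of the rim), or above 20 mm while still away from the rim (height (world z) of dish_mid above 0.05 m or (height (world z) of dish_mid above 0.02 m and x of dish_mid in the frame of tray below -0.088 m)).
It fails at once if the fingers pinch or shove the dish with more than 25 N (contact force between the fingers and dish above 25 N).
It fails at once if the dish falls off the bench (height (world z) of dish_mid below -0.02 m).
It fails at once if a dish in an outer bay is moved by more than 12 mm or tipped (distance of any of dish_left, dish_right from where it was at the start of the episode above 0.012 m or angle between any of dish_left, dish_right's own z axis and vertical above 0.3 rad).
It fails at once if the tape roll or the marker is moved by more than 15 mm (distance of any of tape_roll, black_marker from where it was at the start of the episode above 0.015 m).
It also fails if it takes over 61 s, if anything falls off the work surface, if the arm or the gripper's body presses on something with over 40 N, if the wrist force passes 120 N, or if a joint passes its speed limit or range.

## Working session

There is one attempt and no reset: what is moved stays moved. The work goes in short steps, Python scripts to look and compute and a tool call to move; the robot and the scene stay as the last step left them, time stands still between calls to the robot, and variables do not carry over. Pictures are saved under pics/ and viewed, at most 10 in all, crops included, and the job is handed in when it is done.

Besides the shell and the picture viewer there is one more tool, called after ">>>" as name([rows], argument=value, ...), one row to a line, values as JSON. arm_command: Moves the arm, as the interface text tells. Its arguments: {"type":"object","properties":{"steps":{"type":"array","items":{"type":"array"}},"grip":{"type":"number"}},"required":["steps"]}

```bash
mkdir -p pics; ls
python3 - <<'E'
from cell import arm
import cv2,numpy as np
a=arm.capture("scene");b=arm.capture("side")
cv2.imwrite("pics/a.png",a[:,:,::-1]);cv2.imwrite("pics/b.png",b[:,:,::-1])
for n in("scene","side"):
    c=arm.camera_info(n);R=np.array(c["R"]);print(n,-R.T@np.array(c["t"]),R[2],np.array(c["mtx"])[0])
print(arm.camera_info("wrist")["tool_from_camera"]);s=arm.observe();print(s["tool_rot"],s["eef_pos"],s["opening"])
E
```

```text
pics
scene [ 0.07188504 -0.74136601  0.48904748] [ 0.4893583   0.72968131 -0.4775915 ] [398.80739003   0.         252.65790658]
side [-0.29312615 -0.25817555  0.59429759] [ 0.8121717   0.18899268 -0.55195914] [463.34083544   0.         258.82003132]
[[ 1.08199171e-04 -9.45907736e-01 -3.24435731e-01  8.43249815e-02]
 [ 9.99999796e-01  3.06543796e-04 -5.60243466e-04  1.33454118e-03]
 [ 6.29392389e-04 -3.24435605e-01  9.45907576e-01  3.05837645e-02]
 [ 0.00000000e+00  0.00000000e+00  0.00000000e+00  1.00000000e+00]]
[-3.13936445e+00 -2.48774345e-04  4.46784744e-01] [ 0.26993854 -0.56328955  0.40345042] 0.08550916255811418
```

View pics/a.png

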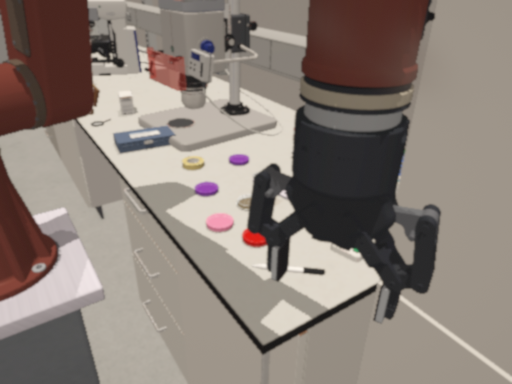

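View pics/b.png

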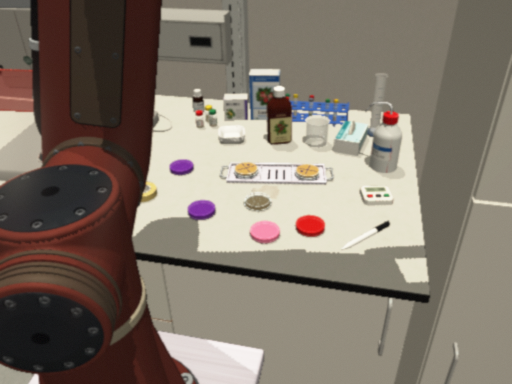

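Side view: the carrier spans about (222–332, 174) with dishes at (246,170) and (307,172). The target is the clear brownish dish at (258,202). Look-alikes are pink (265,231), red (311,225) and purple (202,209), (181,167). The tape roll is at (147,190) and the marker at (367,235). I choose the clear one at (258,202), and a crop will confirm it.

```bash
cat > h.py <<'E'
from cell import arm
import cv2,numpy as np
from scipy.spatial.transform import Rotation as Ro
def ray(name,px,z,st=None):
    c=arm.camera_info(name);K=np.array(c["mtx"])
    d=np.linalg.solve(K,[px[0],px[1],1.])
    if name=="wrist":
        T=np.array(c["tool_from_camera"]);R=Ro.from_euler("xyz",st["tool_rot"]).as_matrix()
        o=R@T[:3,3]+st["eef_pos"];d=R@T[:3,:3]@d
    else:
        R=np.array(c["R"]);o=-R.T@np.array(c["t"]);d=R.T@d
    return o+d*(z-o[2])/d[2]
E
python3 - <<'E'
from h import *
b=cv2.imread("pics/b.png")
cv2.imwrite("pics/c.png",cv2.resize(b[145:250,165:365],None,fx=4,fy=4,interpolation=cv2.INTER_CUBIC))
for n,p,z in [("dish",(258,202),.0075),("L",(246,170),.019),("R",(307,172),.019),("pink",(265,231),.01),("red",(311,225),.01),("pur",(202,209),.01),("tape",(147,190),.01),("m1",(345,247),.007),("m2",(389,224),.007)]:
    print(n,ray("side",p,z).round(3))
E
```

```text
dish [ 0.511 -0.069  0.007]
L [ 0.617 -0.016  0.019]
R [ 0.637 -0.159  0.019]
pink [ 0.413 -0.105  0.01 ]
red [ 0.45  -0.192  0.01 ]
pur [0.458 0.042 0.01 ]
tape [0.503 0.188 0.01 ]
m1 [ 0.4   -0.264  0.007]
m2 [ 0.489 -0.347  0.007]
```

View pics/c.png

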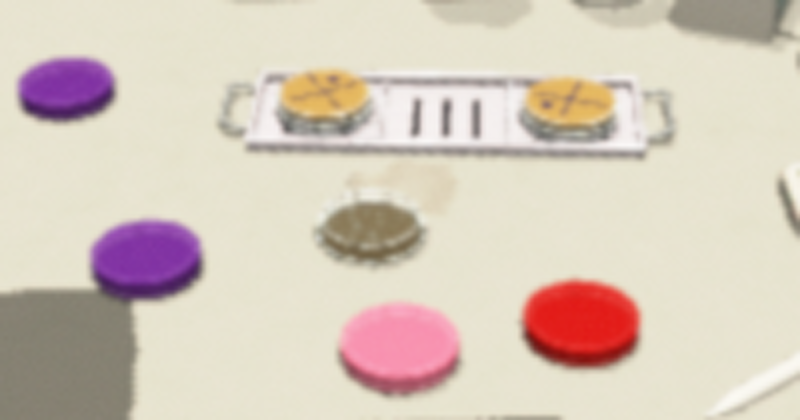

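The crop shows the clear brown-agar dish at about (258,202), confirmed. It lies roughly 34 mm left of the bay's centre line, so the first push must be diagonal. I'll move above it for a close look.

>>> arm_command([
  [[0.358, -0.353, 0.033], 0.307],
  [[0.358, -0.353, 0.033], 0.307],
  [[0.358, -0.353, 0.033], 0.307],
  [[0.358, -0.353, 0.033], 0.307],
  [[0.358, -0.353, 0.033], 0.307],
  [[0.358, -0.353, 0.033], 0.307],
  [[0.358, -0.353, 0.033], 0.307],
  [[0.358, -0.353, 0.033], 0.307],
  [[0.358, -0.353, 0.033], 0.307],
  [[0.358, -0.353, 0.033], 0.307],
  [[0.358, -0.353, 0.033], 0.307],
  [[0.358, -0.353, 0.033], 0.307],
  [[0.358, -0.353, 0.033], 0.307],
  [[0.358, -0.353, 0.033], 0.307],
  [[0.358, -0.353, 0.033], 0.307],
  [[0.358, -0.353, 0.033], 0.307],
], grip=0.7)

```text
time_s: 1.7
eef_pos: [0.4402, -0.0917, 0.3717]
tool_rot: [3.142, -0.0, 0.138]
force: [0.4, -0.7, 0.7]
opening: 0.0259
grip_force: 0.0
```

Run:
```python
from h import *
import json
s=arm.observe();w=arm.capture("wrist");cv2.imwrite("pics/w1.png",w[:,:,::-1])
json.dump({k:np.array(s[k]).tolist() for k in("eef_pos","tool_rot")},open("w1.json","w"))
print(s["eef_pos"],s["tool_rot"],s["opening"],s["time_s"],s["force"],arm.camera_info("wrist")["mtx"])
```

```text
[ 0.44021375 -0.09169324  0.37173564] [ 3.14150579e+00 -1.22454799e-05  1.37556242e-01] 0.025869425103335994 1.7 [ 0.36300827 -0.65220514  0.73884419] [[286.35265558   0.         251.32189593]
 [  0.         286.35265558 188.87346706]
 [  0.           0.           1.        ]]
```

View pics/w1.png

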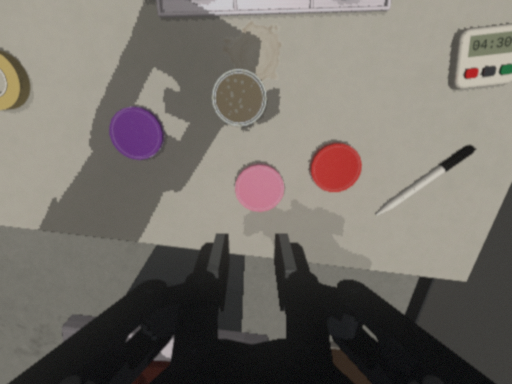

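Wrist view: dish at (239,97) with a rim of radius about 27 px. The near rim line of the tray runs from (158,15) to (389,10), with dividers near x≈233 and 311. Fingertips at (222,236) and (281,236).

```bash
cat >> h.py <<'E'
def rows(pos,yaw):
    s=arm.observe();d=Ro.from_euler("xyz",s["tool_rot"]).as_matrix().T@(np.array(pos)-s["eef_pos"])
    return d.round(4),round(s["tool_rot"][2]-yaw,3)
E
python3 - <<'E'
from h import *
import json
s=json.load(open("w1.json"));w=cv2.imread("pics/w1.png")
g=cv2.cvtColor(w,cv2.COLOR_BGR2GRAY)
c=cv2.HoughCircles(cv2.GaussianBlur(g,(3,3),0)[60:140,200:285],cv2.HOUGH_GRADIENT,1,50,param1=80,param2=15,minRadius=22,maxRadius=32)
print(c[0]+[200,60,0])
u,v=c[0][0][:2]+[200,60]
d=ray("wrist",(u,v),.013,s)
L=ray("wrist",(158,14),.01,s);R=ray("wrist",(389,9),.01,s)
print(d,L,R,np.linalg.norm(L-R))
print("tape",ray("wrist",(0,85),.01,s))
y=(L-R)/np.linalg.norm(L-R);x=np.array([y[1],-y[0],0]);m=(L+R)/2
print("yaw",np.arctan2(x[1],x[0]),"mid",m,"dish rel",(d-m)@x,(d-m)@y)
# side view check
b=[ray("side",p,.011) for p in((226.75,183),(326,183.7))];print("side",b,ray("side",(257.5,202),.011))
E
```

```text
[[238.5         97.5         23.29999924]]
[ 0.51525347 -0.06807183  0.013     ] [0.58384252 0.02254622 0.01      ] [ 0.62010485 -0.20743951  0.01      ] 0.23282695180960064
tape [0.49242128 0.19065989 0.01      ]
yaw 0.1563846308743531 mid [ 0.60197368 -0.09244664  0.01      ] dish rel -0.08186562827539651 0.03758385875022724
side [array([0.56538082, 0.01758643, 0.011     ]), array([ 0.60784931, -0.20690932,  0.011     ])] [ 0.50568588 -0.06881095  0.011     ]
```

>>> arm_command([
  [[0.027, -0.05, 0.04], 0.15],
  [[0.027, -0.05, 0.08], 0.3],
  [[0.027, -0.05, 0.12], 0.45],
  [[0.027, -0.05, 0.15], 0.6],
  [[0.027, -0.05, 0.18], 0.638],
  [[0.027, -0.05, 0.187], 0.638],
  [[0.027, -0.05, 0.187], 0.638],
  [[0.027, -0.05, 0.187], 0.638],
])

```text
time_s: 2.55
eef_pos: [0.4612, -0.0378, 0.186]
tool_rot: [-3.141, -0.002, -0.498]
force: [-0.7, 0.2, 0.4]
opening: 0.0253
grip_force: 0.0
```

>>> arm_command([
  [[0, 0, 0.002], 0],
  [[0, 0, 0.004], 0],
  [[0, 0, 0.006], 0],
  [[0, 0, 0.008], 0],
  [[0, 0, 0.008], 0],
])

```text
time_s: 3.05
eef_pos: [0.46, -0.0373, 0.1765]
tool_rot: [3.141, 0.0, -0.498]
force: [0.5, 1.0, -0.2]
opening: 0.026
grip_force: 0.0
```

Run:
```python
from h import *
import json
s=arm.observe();w=arm.capture("wrist");cv2.imwrite("pics/w2.png",w[:,:,::-1])
json.dump({k:np.array(s[k]).tolist() for k in("eef_pos","tool_rot")},open("w2.json","w"))
print(s["eef_pos"],s["tool_rot"],s["force"],s["time_s"])
```

```text
[ 0.45999447 -0.03729491  0.17653717] [ 3.14149436e+00  3.88587608e-04 -4.98142721e-01] [ 0.48804324  0.97474948 -0.15622187] 3.05
```

View pics/w2.png

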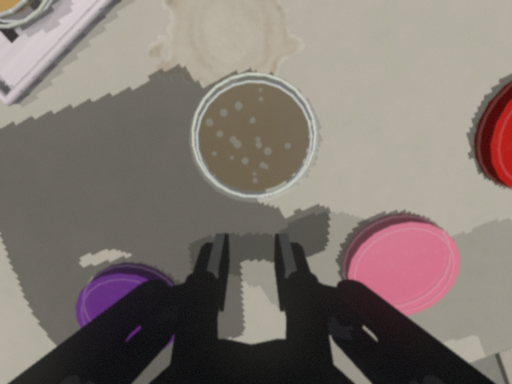

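The dish is at (254,135), centred ahead of the two fingertips (222 and 281, row 235). The push line is good.

Run:
```python
from h import *
import json
s=json.load(open("w2.json"))
d=ray("wrist",(254,135),.014,s);print(d,[ray("wrist",p,.014,s) for p in((192,135),(316,135),(254,73),(254,198))])
print("tips",ray("wrist",(222,236),.007,s),ray("wrist",(281,236),.007,s), "corner",ray("wrist",(7,104),.002,s),ray("wrist",(7,98),.011,s))
P=np.array([.602,-.0924]);x=np.array([.988,.155]);y=np.array([-.155,.988])
print((d[:2]-P)@x,(d[:2]-P)@y)
g=P-.035*x;print(g,(g-d[:2]),np.arctan2(*(g-d[:2])[::-1]))
```

```text
[ 0.51711644 -0.0700735   0.014     ] [array([ 0.53066813, -0.04514448,  0.014     ]), array([ 0.50356917, -0.0949944 ,  0.014     ]), array([ 0.54029091, -0.08258348,  0.014     ]), array([ 0.48999005, -0.05543022,  0.014     ])]
tips [ 0.47648083 -0.0284221   0.007     ] [ 0.46116318 -0.0566197   0.007     ] corner [0.58553242 0.02835051 0.002     ] [0.58428058 0.01981113 0.011     ]
-0.08040435166892676 0.03521553096197416
[ 0.56742  -0.097825] [ 0.05030356 -0.0277515 ] -0.5041325519254238
```

>>> arm_command([
  [[0.01, 0, 0], 0],
  [[0.018, 0, 0], 0],
  [[0.023, 0, 0], 0],
  [[0.027, 0, 0], 0],
  [[0.031, 0, 0], 0],
  [[0.035, 0, 0], 0],
  [[0.039, 0, 0], 0],
  [[0.043, 0.001, 0], 0],
  [[0.047, 0.001, 0], 0],
  [[0.051, 0.001, 0], 0],
  [[0.055, 0.001, 0], 0],
  [[0.059, 0.001, 0], 0],
  [[0.063, 0.001, 0], 0],
  [[0.067, 0.001, 0], 0],
  [[0.071, 0.001, 0], 0],
  [[0.075, 0.001, 0], 0],
  [[0.079, 0.001, 0], 0],
  [[0.082, 0.001, 0], 0],
  [[0.084, 0.001, 0], 0],
  [[0.084, 0.001, 0], 0],
])

```text
time_s: 5.1
eef_pos: [0.5338, -0.0785, 0.1768]
tool_rot: [-3.142, -0.0, -0.498]
force: [-0.1, 0.2, 0.2]
opening: 0.0257
grip_force: 0.0
```

>>> arm_command([
  [[-0.02, 0, 0], 0],
  [[-0.035, 0, -0.01], 0],
  [[-0.035, 0, -0.03], 0],
  [[-0.035, 0, -0.03], 0],
])

```text
time_s: 5.5
eef_pos: [0.5038, -0.0617, 0.2088]
tool_rot: [-3.14, -0.005, -0.498]
force: [0.9, -1.3, 0.3]
opening: 0.0256
grip_force: 0.0
```

Run:
```python
from h import *
import json
s=arm.observe();w=arm.capture("wrist");cv2.imwrite("pics/w3.png",w[:,:,::-1])
json.dump({k:np.array(s[k]).tolist() for k in("eef_pos","tool_rot")},open("w3.json","w"))
print(s["eef_pos"],s["tool_rot"],s["force"],s["time_s"])
```

```text
[ 0.50375521 -0.06171824  0.20884952] [-3.140368   -0.00503854 -0.49786722] [ 0.91118719 -1.32363872  0.3295291 ] 5.5
```

View pics/w3.png

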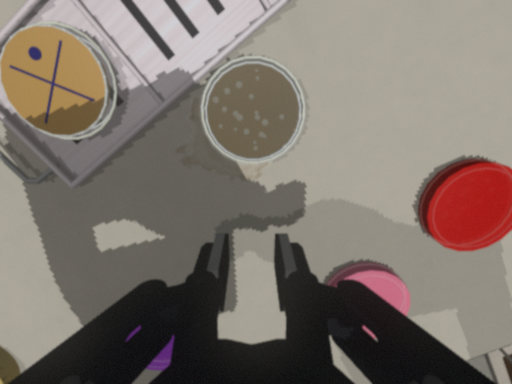

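The dish at (252,110) is lid up and nearly at the rim; the rim's lower line runs (73,186) → (285,1). The left divider meets the rim near (160,103), and the bay's slots are around (145,28), (180,20) and (215,5).

Run:
```python
from h import *
import json
s=json.load(open("w3.json"))
P=np.array([.602,-.0924]);x=np.array([.988,.155]);y=np.array([-.155,.988])
for n,p,z in[("dish",(252,110),.014),("corner0",(73,186),.0),("corner top",(73,180),.012),("rim far",(285,1),0),("divider",(160,103),.0085),("slot1 near end",(169,57),.004),("slot2 near",(194,34),.004),("slot3 near",(219,11),.004)]:
    q=ray("wrist",p,z,s)[:2]; print(n,q.round(4),((q-P)@x).round(4),((q-P)@y).round(4))
```

```text
dish [ 0.5703 -0.0983] -0.0323 -0.0009
corner0 [0.5833 0.0285] 0.0003 0.1223
corner top [0.586  0.0172] 0.0012 0.1107
rim far [ 0.6109 -0.1406] 0.0014 -0.049
divider [ 0.5984 -0.0539] 0.0024 0.0386
slot1 near end [ 0.6169 -0.071 ] 0.0181 0.0189
slot2 near [ 0.62   -0.0893] 0.0182 0.0003
slot3 near [ 0.6229 -0.1068] 0.0184 -0.0175
```

>>> arm_command([
  [[0.01, 0.012, 0], -0.15],
  [[0.02, 0.025, 0], -0.3],
  [[0.031, 0.035, 0], -0.45],
  [[0.031, 0.035, 0], -0.6],
  [[0.031, 0.035, 0.005], -0.654],
  [[0.031, 0.035, 0.015], -0.654],
  [[0.031, 0.035, 0.026], -0.654],
  [[0.031, 0.035, 0.03], -0.654],
  [[0.031, 0.035, 0.03], -0.654],
])

```text
time_s: 6.45
eef_pos: [0.5124, -0.1068, 0.1751]
tool_rot: [-3.14, 0.003, 0.155]
force: [-0.2, 0.3, 0.1]
opening: 0.0256
grip_force: 0.0
```

>>> arm_command([
  [[0, 0, 0.001], 0],
  [[0, 0, 0.002], 0],
  [[0, 0, 0.003], 0],
  [[0, 0, 0.004], 0],
  [[0, 0, 0.004], 0],
  [[0, 0, 0.004], 0],
])

```text
time_s: 7.05
eef_pos: [0.5135, -0.1073, 0.1733]
tool_rot: [3.141, -0.001, 0.156]
force: [-0.9, 0.2, 4.6]
opening: 0.0256
grip_force: 2.2
```

>>> arm_command([
  [[0, 0, -0.003], 0],
  [[0.006, 0, -0.003], 0],
  [[0.012, 0, -0.003], 0],
  [[0.015, 0, -0.003], 0],
  [[0.017, 0, -0.003], 0],
  [[0.019, 0, -0.003], 0],
  [[0.02, 0, -0.003], 0],
  [[0.021, 0, -0.003], 0],
  [[0.022, 0, -0.003], 0],
  [[0.022, 0, -0.003], 0],
])

```text
time_s: 8.05
eef_pos: [0.5335, -0.1037, 0.1751]
tool_rot: [-3.14, 0.005, 0.157]
force: [-5.8, -0.5, 3.6]
opening: 0.0259
grip_force: 2.7
```

Run:
```python
from h import *
s=arm.observe();w=arm.capture("wrist")
cv2.imwrite("pics/w4.png",w[:,:,::-1])
print(s["eef_pos"],s["force"],s["time_s"])
```

```text
[ 0.533531   -0.10370565  0.1751141 ] [-5.78336569 -0.50649881  3.59291128] 8.05
```

View pics/w4.png

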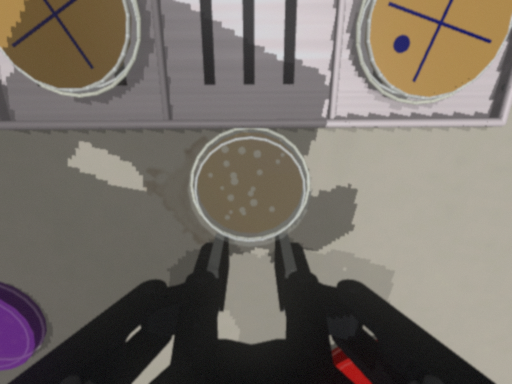

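The dish is against the rim at (250,185), centred on the middle slot (248) and pressed at about 6 N. Next is the friction lift of the near edge.

>>> arm_command([
  [[0, 0, -0.001], 0],
  [[0, 0, -0.003], 0],
  [[0, 0, -0.005], 0],
  [[0.0005, 0, -0.007], 0],
  [[0.001, 0, -0.009], 0],
  [[0.001, 0, -0.011], 0],
  [[0.0015, 0, -0.013], 0],
  [[0.002, 0, -0.015], 0],
  [[0.0025, 0, -0.017], 0],
  [[0.0035, 0, -0.019], 0],
])

```text
time_s: 9.1
eef_pos: [0.5364, -0.1028, 0.1936]
tool_rot: [-3.139, 0.007, 0.157]
force: [-7.8, -0.4, 2.2]
opening: 0.0257
grip_force: 4.0
```

Run:
```python
from h import *
s=arm.observe();w=arm.capture("wrist");b=arm.capture("side")
b=cv2.resize(b[140:225,200:345],(512,300),interpolation=cv2.INTER_CUBIC)
cv2.imwrite("pics/w5.png",np.vstack([w[:290],b])[:,:,::-1])
print(s["eef_pos"],s["force"],s["time_s"])
```

```text
[ 0.53641434 -0.10281479  0.19361698] [-7.83286058 -0.39372706  2.17852092] 9.1
```

View pics/w5.png

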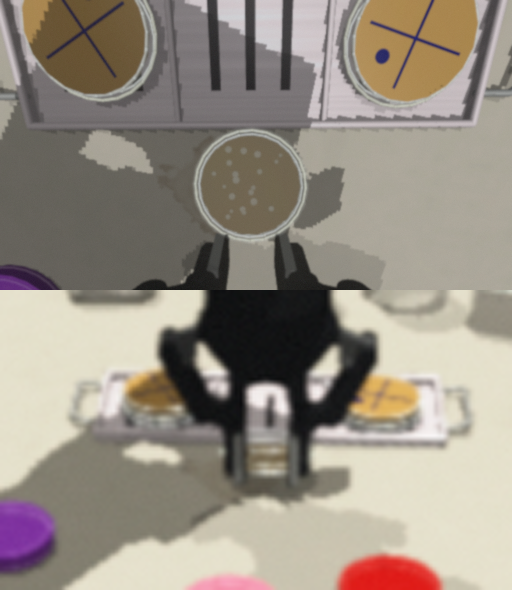

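The side view shows the near edge travelling up with the fingertips (nothing lies below the tips except shadow). The dish's far edge is still at the rim line, at wrist row 128. The tip is working, so I'll continue along the arc.

>>> arm_command([
  [[0.0, 0, -0.002], 0],
  [[0.0005, 0, -0.004], 0],
  [[0.001, 0, -0.006], 0],
  [[0.0015, 0, -0.008], 0],
  [[0.0025, 0, -0.01], 0],
  [[0.003, 0, -0.012], 0],
  [[0.004, 0, -0.014], 0],
  [[0.005, 0, -0.0155], 0],
])

```text
time_s: 10.0
eef_pos: [0.5425, -0.1023, 0.2102]
tool_rot: [-3.14, 0.003, 0.156]
force: [-6.5, 0.2, 3.8]
opening: 0.0258
grip_force: 3.8
```

>>> arm_command([
  [[0.001, 0, -0.002], 0],
  [[0.0025, 0, -0.004], 0],
  [[0.0045, 0, -0.006], 0],
  [[0.0065, 0, -0.008], 0],
  [[0.009, 0, -0.01], 0],
  [[0.012, 0, -0.012], 0],
  [[0.015, 0, -0.014], 0],
])

```text
time_s: 10.7
eef_pos: [0.5573, -0.1002, 0.2254]
tool_rot: [-3.141, 0.005, 0.157]
force: [-10.5, -0.2, 13.2]
opening: 0.0254
grip_force: 8.3
```

Run:
```python
from h import *
s=arm.observe();w=arm.capture("wrist");b=arm.capture("side")
b=cv2.resize(b[140:225,200:345],(512,300),interpolation=cv2.INTER_CUBIC)
cv2.imwrite("pics/w6.png",np.vstack([w[:290],b])[:,:,::-1])
print(s["eef_pos"],s["force"],s["time_s"])
```

```text
[ 0.55730225 -0.10017628  0.22543184] [-10.47313972  -0.2027501   13.16617093] 10.7
```

View pics/w6.png

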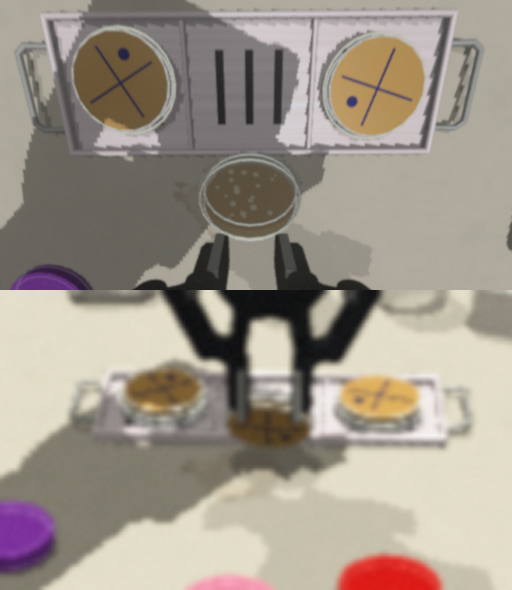

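Side view: the underside with the blue cross now faces the robot (about (268,427) in the composite), so the tilt is about 60°. The force has grown to about 17 N along the dish's diameter, so I'll raise slightly to relieve it and then follow the tangent.

>>> arm_command([
  [[0.0, 0, -0.0015], 0],
  [[0.001, 0, -0.0025], 0],
  [[0.0025, 0, -0.0035], 0],
  [[0.004, 0, -0.0045], 0],
])

```text
time_s: 11.2
eef_pos: [0.563, -0.0997, 0.2307]
tool_rot: [3.141, -0.002, 0.156]
force: [-5.1, -0.3, 7.2]
opening: 0.0256
grip_force: 4.1
```

>>> arm_command([
  [[0.0015, 0, -0.001], 0],
  [[0.003, 0, -0.0018], 0],
  [[0.0045, 0, -0.0025], 0],
  [[0.006, 0, -0.003], 0],
  [[0.0075, 0, -0.0035], 0],
  [[0.009, 0, -0.004], 0],
])

```text
time_s: 11.8
eef_pos: [0.5726, -0.0983, 0.2354]
tool_rot: [3.14, -0.005, 0.155]
force: [-3.4, 1.9, 7.6]
opening: 0.0256
grip_force: 3.9
```

>>> arm_command([
  [[0.001, 0, -0.001], 0],
  [[0.0025, 0, -0.0015], 0],
  [[0.004, 0, -0.0015], 0],
  [[0.0055, 0, -0.0015], 0],
  [[0.007, 0, -0.0015], 0],
  [[0.0085, 0, -0.0015], 0],
  [[0.01, 0, -0.0015], 0],
])

```text
time_s: 12.5
eef_pos: [0.5835, -0.0969, 0.2379]
tool_rot: [3.139, -0.008, 0.155]
force: [-1.5, -0.2, 9.2]
opening: 0.0252
grip_force: 4.0
```

Run:
```python
from h import *
s=arm.observe();w=arm.capture("wrist");b=arm.capture("side");c=arm.capture("scene")
b=cv2.resize(b[140:225,200:345],(512,300),interpolation=cv2.INTER_CUBIC)
c=cv2.resize(c[170:240,225:325],(288,202),interpolation=cv2.INTER_CUBIC)
m=np.zeros((590,800,3),np.uint8);m[:590,:512]=np.vstack([w[:290],b]);m[:202,512:]=c
cv2.imwrite("pics/w7.png",m[:,:,::-1])
print(s["eef_pos"],s["force"],s["time_s"])
```

```text
[ 0.58350537 -0.09688547  0.23792842] [-1.46406517 -0.24631021  9.22011083] 12.5
```

View pics/w7.png

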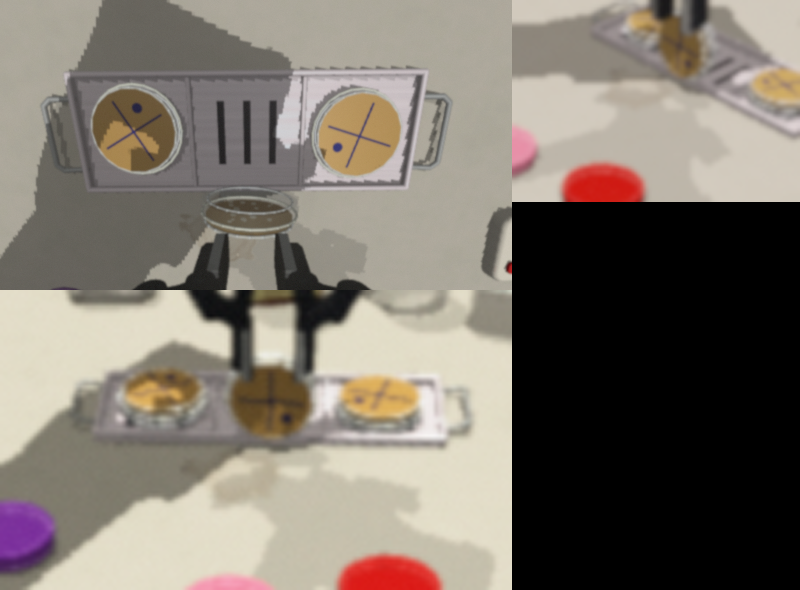

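The dish stands almost upright in front of the middle bay: the side view shows its full underside at (270,400) in the composite. I'll keep pushing its top edge forward so that it goes over.

>>> arm_command([
  [[0.002, 0, -0.0005], 0],
  [[0.004, 0, -0.0005], 0],
  [[0.006, 0, -0.0005], 0],
  [[0.008, 0, -0.0005], 0],
  [[0.01, 0, -0.0005], 0],
  [[0.012, 0, 0], 0],
])

```text
time_s: 13.25
eef_pos: [0.5951, -0.0953, 0.2369]
tool_rot: [3.138, -0.008, 0.156]
force: [-0.1, 0.4, -0.2]
opening: 0.0256
grip_force: 0.0
```

```bash
cat >> h.py <<'E'
P=np.array([.602,-.0924]);X=np.array([.988,.155]);Y=np.array([-.155,.988])
def blobs(name):
    s=arm.observe();w=arm.capture(name);h=cv2.cvtColor(w,cv2.COLOR_RGB2HSV)
    m=cv2.inRange(h,(10,80,50),(28,255,255));m=cv2.morphologyEx(m,cv2.MORPH_CLOSE,np.ones((5,5)))
    n,l,st,c=cv2.connectedComponentsWithStats(m)
    lo=60 if name=="side" else 400
    for i in range(1,n):
        if st[i,4]>lo:
            q=ray(name,c[i],.016,s)[:2]
            print(name,st[i],c[i].round(1),"tray",((q-P)@X-.041).round(4),((q-P)@Y).round(4))
    return w
E
python3 - <<'E'
from h import *
blobs("side");w=blobs("wrist");print(arm.observe()["time_s"])
E
```

```text
side [271 135  13   9 103] [276.8 139.1] tray 0.1523 0.0054
side [266 158  22  22 375] [276.4 169. ] tray -0.001 0.0014
side [235 162  22  13 199] [245.5 167.7] tray 0.0017 0.0762
side [297 164  21  13 217] [307.1 170. ] tray -0.0028 -0.0716
side [129 182  28  20 344] [142.5 192.4] tray -0.1144 0.2968
side [  68  211   94  119 2977] [104.4 264.2] tray -0.3467 0.3027
side [ 21 318  60  29  72] [ 46.6 339. ] tray -0.5133 0.3345
side [ 33 347  67  11  72] [ 65.4 354.1] tray -0.538 0.2945
wrist [  95  108   80   79 4856] [134.4 147.6] tray 0.0011 0.0752
wrist [ 319  112   80   80 4855] [359.  151.1] tray -0.0013 -0.0748
13.35
```

Run:
```python
from h import *
blobs("wrist");b=blobs("side")
K=arm.camera_info("side")
print(arm.observe()["time_s"],arm.observe()["force"])
```

```text
wrist [  95  106   81   79 4944] [134.5 145.6] tray 0.0012 0.0751
wrist [ 321  110   81   80 4969] [360.9 149.3] tray -0.0012 -0.0749
wrist [ 208  174   83   40 2265] [249.  192.6] tray -0.0317 -0.0005
side [271 136  12   8  84] [276.3 139.8] tray 0.1483 0.0066
side [235 162  22  13 199] [245.5 167.7] tray 0.0017 0.0762
side [267 165  21  10 174] [277.1 169.2] tray -0.0023 -0.0002
side [297 164  21  13 218] [307.1 170. ] tray -0.0027 -0.0717
side [129 182  28  20 344] [142.5 192.4] tray -0.1144 0.2968
side [  68  214   93  114 2958] [104.4 264.3] tray -0.3472 0.3025
side [ 21 318  52  29  66] [ 42.3 337.9] tray -0.5116 0.3419
13.45 [ 0.23937238 -0.35415709  0.05405606]
```

>>> arm_command([
  [[0, 0, -0.01], 0],
  [[-0.01, 0, -0.02], 0],
  [[-0.03, 0, -0.02], 0],
  [[-0.045, 0, -0.02], 0],
  [[-0.045, 0, -0.02], 0],
])

```text
time_s: 13.95
eef_pos: [0.5467, -0.1016, 0.254]
tool_rot: [-3.141, 0.002, 0.155]
force: [1.2, -0.5, 0.2]
opening: 0.0257
grip_force: 0.0
```

Run:
```python
from h import *
blobs("wrist");b=blobs("side")
print(arm.observe()["time_s"],arm.observe()["eef_pos"])
```

```text
wrist [  98   23   80   86 5246] [137.1  66. ] tray 0.0027 0.0749
wrist [ 321   27   81   87 5365] [361.6  69.9] tray 0.0002 -0.0751
wrist [ 216   32   80   85 5176] [255.3  73.9] tray -0.0022 -0.004
side [270 138  12   6  63] [275.6 140.7] tray 0.1432 0.0084
side [236 162  21  13 189] [245.7 167.8] tray 0.0011 0.0756
side [268 165  21  12 188] [277.9 169.9] tray -0.005 -0.0022
side [297 164  22  13 218] [307. 170.] tray -0.0027 -0.0716
side [129 182  28  20 344] [142.5 192.4] tray -0.1144 0.2968
side [  64  213   99  117 2977] [101.9 265. ] tray -0.3492 0.3065
side [ 21 318  60  29  73] [ 46.6 339. ] tray -0.5132 0.3345
14.05 [ 0.54847434 -0.10169861  0.25453522]
```

>>> arm_command([
  [[-0.02, 0, -0.03], 0],
  [[-0.04, 0, -0.06], 0],
  [[-0.04, 0, -0.08], 0],
  [[-0.04, 0, -0.08], 0],
  [[-0.04, 0, -0.08], 0],
  [[-0.04, 0, -0.08], 0],
])

```text
time_s: 14.65
eef_pos: [0.5088, -0.1076, 0.3328]
tool_rot: [-3.14, 0.002, 0.156]
force: [0.5, 0.1, 0.4]
opening: 0.0259
grip_force: 0.0
```

Run:
```python
from h import *
w=blobs("wrist");b=blobs("side")
h=cv2.cvtColor(w,cv2.COLOR_RGB2HSV);m=cv2.inRange(h,(10,80,50),(28,255,255))
for c in cv2.findContours(cv2.morphologyEx(m,cv2.MORPH_CLOSE,np.ones((5,5))),0,2)[0]:
    if cv2.contourArea(c)>400: print(cv2.fitEllipse(c))
```

```text
wrist [ 136    0   60   60 2901] [165.8  28. ] tray 0.001 0.0747
wrist [ 225    0   60   66 3076] [254.3  32.2] tray -0.0023 -0.0037
wrist [ 304    0   61   64 3094] [334.2  30.1] tray -0.0006 -0.0746
side [269 114  14  30 346] [275.5 129.3] tray 0.2108 0.0109
side [  0 159  29  12 102] [ 12.2 163.9] tray -0.0048 0.6557
side [236 163  20  12 181] [245.5 168. ] tray 0.0002 0.076
side [268 165  21  12 200] [278.  169.9] tray -0.0052 -0.0025
side [297 164  21  13 219] [307.1 170. ] tray -0.0027 -0.0716
side [129 182  28  20 346] [142.5 192.3] tray -0.1142 0.2969
side [ 60 212  74 102 472] [ 83.4 258.1] tray -0.3328 0.3472
side [  72  219   88  114 2445] [102.1 267.5] tray -0.3555 0.3039
side [ 22 320  64  27  74] [ 50.4 339.9] tray -0.5146 0.3279
side [ 33 347  55  11  63] [ 60.1 354.9] tray -0.5398 0.3018
((334.07183837890625, 29.49962615966797), (58.38776779174805, 68.17213439941406), 19.393850326538086)
((254.4849395751953, 32.4690055847168), (58.59451675415039, 66.23394775390625), 178.39663696289062)
((165.58505249023438, 25.722373962402344), (57.43598175048828, 68.0186538696289), 161.06707763671875)
```

The dish's shape, size and position match its settled neighbours in both views, at about (−2, −4) mm from the bay centre. It is at rest and clear of the robot, so I'm handing in.

```bash
python3 -c "
from cell import arm
print(arm.finish_job())"
```

```text
the job is handed in; nothing more can be done
None
```

The job is handed in: the dish was pushed to the rim, tipped over it and, by the final camera measurements, lies upside down and flat about 2–4 mm from the middle bay's centre, with the outer dishes and tape roll unmoved and the marker never approached; no verdict came back.

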